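# Put away the tins and onions on the pantry counter

### The arm

A 6-joint arm with a two-finger parallel gripper is mounted at the origin on the work surface. World frame = base frame: x ahead of the robot, y to its left, z up, the work surface at z = 0. Lengths are in mm, angles in rad, forces in N, time in s.
With the tool pointing down it reaches from about 250 to 775 mm from the base axis. Payload 8.9 kg.
Tool frame: the origin (TCP) lies midway between the tips of the shut fingers; the grasp point (between the pads) lies ctrl.tcp_to_grasp behind it (ctrl.tcp_to_grasp is the distance from the TCP to the grasp point, in mm); z points along the fingers, y is the direction in which the jaws open and shut (so a half turn about z gives the same grasp; the last joint's range is limited). The gripper opens to 85 mm and grips with 20 to 120 N. Pads are 22 mm wide; open, the fingers measure 114 mm over their backs; the gripper's body (76 mm by 85 mm) begins 54 mm behind the grasp point. The pads swing forward as they close: fully open they stand 13 mm farther back than shut.
Start: joints at [-1.422, 0.291, -0.153, 1.127, 0, 1.431], TCP at [149.019, -503.405, 231.305] pointing down, gripper open.
Joint ranges: [-2.52, 2.52], [-0.91, 1.74], [-1.3, 1.37], [-1.96, 2.02], [-1.52, 1.47], [-3.14, 3.14]. Speed limits (rad/s): [2.22, 2.22, 2.79, 3.14, 3.14, 3.14].

### API

Orientations are given as a rotation vector (axis times angle).
In Python, from rig import ctrl gives the robot as it stands.
- The arm moves only by the shell command python3 -m inch 'ROWS' [OPENING] [FORCE]. ROWS is JSON, a list of rows, each a list of 6 numbers: the shift along the tool's x, y, z in units of 25 mm (1.0 is 25 mm), then the turn, a rotation vector about the tool's x, y, z in units of 5 degrees (1.0 is 5 degrees). In form: [[dx, dy, dz, ax, ay, az], ...]. A call has exactly 5 rows; each row is the pose to reach, as a shift and turn from the pose measured when the call began, along the tool's axes at that moment; what a row does not reach only later rows make up. A row lasts 1/8 s, in which the tool goes at most 62.5 mm and 10.7 degrees, less where a joint would pass 70% of its speed; a pose out of reach is approached as far as the arm can. A call with a gripper value outside its range is refused whole. OPENING is the closure, from -1 (fully open) to 1 (shut), set as the call begins (- or left out, the last holds). The fingers move at their own pace and stop on an object; FORCE is the grip in N (left out, the last holds). Time passes only in rows, so rows that repeat a pose let the fingers close, or fill a call up. It gives the time, the measured TCP pose, the force and the opening at its end, in the units of the state.
- ctrl.state(): the state, without advancing time (a new reading comes with each control period).
- ctrl.get_image(name): name is "scene" or "top" or "wrist"; returns the picture (420x560x3 uint8, blue, green, red); there is no depth.
- ctrl.camera_params(name): a dict with "mtx" (3x3 intrinsics, pixels), "k1" (the pictures are not rectified: a ray, as slopes to the right and down, at radius r is drawn at 1 + k1 r^2 times it, then the intrinsics apply), "R" (3x3) and "t" (3): a world point X has camera coordinates R X + t; the wrist camera has in their place "T_tool_cam" (4x4, takes a point from camera to tool coordinates, whose origin is the TCP and whose axes are the flange's). Camera axes: x right, y down, z forward; pixel columns grow to the right and rows downward; lengths in mm; the calibration is good to about 2 mm. A picture is of the moment at which its call begins: read the wrist's pose just before it. camera_params takes no time and is no camera call.
- ctrl.hand_in(): hands the job in, once; it reports no verdict.
Trained networks look in the newest picture that a camera, given by its name, has taken for a name from the list of things; names that differ only in an ending like _2 or _b are one class to them, and where a whole thing is asked for, a point or a joint stands for the part that bears it (a point fixed in the world has none). Each returns a list of dicts, best first, with "conf" (0 to 1); they miss things now and then, are a little off and sometimes report something else, mostly with a low value. They report only what shows in the picture. A call takes as long as a camera call. They do not tell look-alikes from the thing itself.
- ctrl.look_for(camera, target): "extent" ([centre column, centre row, width, height] in pixels, round what is visible of it).
- ctrl.regions_of(camera, target): "region" (420x560 bool, what is visible of it) and "extent" ([centre column, centre row, width, height] in pixels, round what is visible of it).
The state is a dict: "time": time; "q": joint angles; "qd": joint speeds; "joint_torque": joint torques, N m; "eef_pos": TCP position; "orientation": TCP orientation; "wrist_force": force on the tool from outside, world axes, zero at the start; "wrist_torque": the same for the moment, N m; "width": finger opening in mm.
Only numpy, scipy, OpenCV 4.12 (cv2) and the standard library are available. Lean on these libraries where they do the work, as an engineer would, in place of code of your own. Each camera call takes 0.05 s, during which the arm holds its last target.

### The job

Put the loose stock on the pantry counter away: stack the three steel tins upright in the middle of the round cork mat, the widest at the bottom, the middle one on it and the narrowest on top, each centred on the one below; and set the large onion into the larger hollow of the wooden tray and the small onion into the smaller hollow, so that neither can roll. Do not shift or tip the two small jars and the carton that stand among them.

Things in the scene. Friction and masses are not known exactly. Their poses are not given: they have to be found in the camera images.
- wide_tin: plain unlabelled steel food tin, closed, an upright cylinder 68 mm in diameter and 40 mm tall (the widest of the three tins); origin at the centre of its underside, z up along its axis; loose, starts standing on the counter
- middle_tin: plain unlabelled steel food tin, closed, an upright cylinder 56 mm in diameter and 50 mm tall (the middle in width, and the tallest of the three tins); origin at the centre of its underside, z up along its axis; loose, starts standing on the counter
- narrow_tin: plain unlabelled steel food tin, closed, an upright cylinder 44 mm in diameter and 36 mm tall (the narrowest of the three tins); origin at the centre of its underside, z up along its axis; loose, starts standing on the counter
- large_onion: large round brown onion, a ball 62 mm in diameter that rolls freely, with a small soft dry neck on top that does not hinder a grip (10 mm, look only); origin at the centre of the ball (so 31 mm above the counter at the start); loose
- small_onion: small round brown onion, a ball 48 mm in diameter that rolls freely, with a small soft dry neck on top that does not hinder a grip (10 mm, look only); origin at the centre of the ball (so 24 mm above the counter at the start); loose
- cork_mat: round cork mat, 100 mm in diameter, 5 mm thick, fixed flat on the counter; origin at the centre of its underside (on the counter)
- onion_tray: fixed wooden block tray, 150 (x) by 80 (y) by 20 mm high, any yaw; origin at the centre of its underside, z up. Two round straight-walled hollows, 14 mm deep, in its top: the larger, 44 mm across, at x = -36 mm, y = 0; the smaller, 32 mm across, at x = +36 mm, y = 0. Onions rest on the rims: seated, the large one's centre is 42 mm above the counter, the small one's 38 mm
- glass_jar: bystander to be left alone: small amber glass jar with a dark metal lid, 40 mm in diameter, 56 mm tall, standing loose on the counter; origin at the centre of its underside
- white_jar: bystander to be left alone: small white ceramic jar with a black lid, 40 mm in diameter, 56 mm tall, standing loose on the counter; origin at the centre of its underside
- carton: bystander to be left alone: plain cardboard carton, 50 mm (its x) by 160 mm (its y) by 70 mm tall, standing loose behind the other things; origin at the centre of its underside
There are look-alikes about, which are no part of the job. Leave any purple look-alike of the large_onion alone.

How it is judged (in metres and radians):
At the end, for the whole second after the job is handed in: Wide tin on the mat, axis within 15 mm of its centre; middle tin on it and narrow tin on that, axes within 12 mm of the one below; tins upright (0.1 rad), heights within 4 mm. Each onion seated in its own hollow (8 mm sideways, 4 mm in height). All slower than 20 mm/s (horizontal distance between wide_tin and cork_mat below 0.015 m and horizontal distance between middle_tin and wide_tin below 0.012 m and horizontal distance between narrow_tin and middle_tin below 0.012 m and height (world z) of wide_tin between 0.001 and 0.009 m and angle between each of wide_tin, middle_tin, narrow_tin's own z axis and vertical below 0.1 rad and height (world z) of middle_tin between 0.041 and 0.049 m and height (world z) of narrow_tin between 0.091 and 0.099 m and x of large_onion in the frame of onion_tray between -0.044 and -0.028 m and y of large_onion in the frame of onion_tray between -0.008 and 0.008 m and height (world z) of large_onion between 0.0378 and 0.0458 m and x of small_onion in the frame of onion_tray between 0.028 and 0.044 m and y of small_onion in the frame of onion_tray between -0.008 and 0.008 m and height (world z) of small_onion between 0.0339 and 0.0419 m and linear speed of each of wide_tin, middle_tin, narrow_tin, large_onion, small_onion below 0.02 m/s); the robot touches nothing.
It fails at once if the glass jar is shifted more than 30 mm or tipped more than 0.5 rad (distance of glass_jar from where it was at the start of the episode above 0.03 m or angle between glass_jar's own z axis and vertical above 0.5 rad).
It fails at once if the white jar is shifted more than 30 mm or tipped more than 0.5 rad (distance of white_jar from where it was at the start of the episode above 0.03 m or angle between white_jar's own z axis and vertical above 0.5 rad).
It fails at once if the carton is shifted more than 30 mm or tipped more than 0.5 rad (distance of carton from where it was at the start of the episode above 0.03 m or angle between carton's own z axis and vertical above 0.5 rad).
It also fails if it takes over 122 s, if anything falls off the work surface, if the arm or the gripper's body presses on something with over 40 N, if the wrist force passes 120 N, or if a joint passes its speed limit or range.

## Working session

There is one attempt and no reset: what is moved stays moved. The work goes in short steps, Python scripts to look and compute and a shell command to move; the robot and the scene stay as the last step left them, time stands still between calls to the robot, and variables do not carry over. Pictures are saved under pics/ and viewed, and the job is handed in when it is done.

```bash
ls; mkdir -p pics; python3 - <<'E'
from rig import ctrl
import cv2
print(ctrl.state()); print(ctrl.tcp_to_grasp)
for n in ("scene","top"):
    cv2.imwrite(f"pics/{n}0.png",ctrl.get_image(n)); print(n,ctrl.camera_params(n))
print(ctrl.camera_params("wrist"))
E
```

```text
pics
{'time': 0.0, 'q': array([-1.42228210e+00,  2.91301353e-01, -1.54127256e-01,  1.12670239e+00,
       -7.65895609e-06,  1.43150002e+00]), 'qd': array([ 7.03938646e-05,  1.18223249e-03, -7.38308407e-04,  2.51524681e-04,
       -2.69251832e-03,  1.90752209e-04]), 'joint_torque': array([-5.12758288e-04, -5.37140858e+01,  3.31368470e+01,  1.58741249e-02,
       -4.34236472e-04, -5.11099643e-07]), 'eef_pos': array([ 148.96011368, -502.96282706,  230.72101479]), 'orientation': array([-3.10779873e+00, -4.50341586e-01,  2.16839694e-05]), 'wrist_force': array([ 0.41492303, -0.40873188,  0.44124277]), 'wrist_torque': array([-0.02700853,  0.03085966,  0.00498242]), 'width': 85.44809197098151}
18.700000000000003
scene {'mtx': array([[496.16554456,   0.        , 284.70932312],
       [  0.        , 496.16554456, 207.90285703],
       [  0.        ,   0.        ,   1.        ]]), 'k1': 0.05292739445235008, 'R': array([[-6.17652177e-01,  7.86450974e-01, -8.08583585e-04],
       [ 6.70251542e-01,  5.25854629e-01, -5.23679080e-01],
       [-4.11422725e-01, -3.23993478e-01, -8.51915235e-01]]), 't'
[... 341 characters left out ...]
.39610985e-04, -1.21446704e-01],
       [ 1.21407575e-01,  2.00592231e-02, -9.92400034e-01]]), 't': array([  44.46299867,  591.14050864, 1046.35239735])}
{'mtx': array([[332.29730346,   0.        , 280.45983781],
       [  0.        , 332.29730346, 208.42602446],
       [  0.        ,   0.        ,   1.        ]]), 'k1': -0.08107004140550048, 'T_tool_cam': array([[ 4.70813020e-04, -9.59308670e-01, -2.82359086e-01,
         7.15054867e+01],
       [ 9.99999675e-01,  6.36349447e-04, -4.94557042e-04,
        -1.84446278e-01],
       [ 6.54111907e-04, -2.82358762e-01,  9.59308658e-01,
        -1.42359530e+02],
       [ 0.00000000e+00,  0.00000000e+00,  0.00000000e+00,
         1.00000000e+00]])}
```

View pics/top0.png

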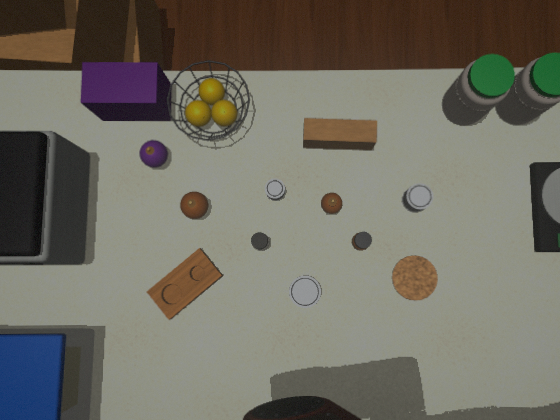

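View pics/scene0.png

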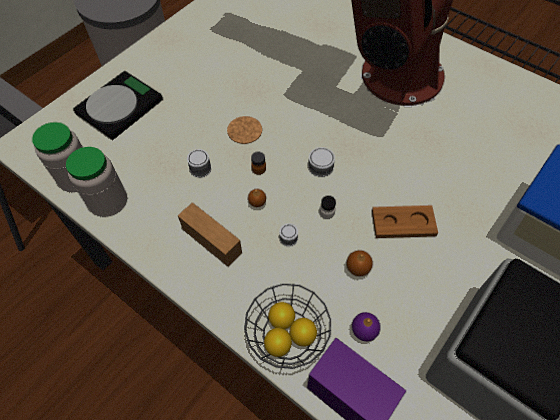

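```bash
cat > h.py <<'E'
import numpy as np, cv2
from scipy.optimize import least_squares
from scipy.spatial.transform import Rotation as Rn
from rig import ctrl
def cam(name):
    p=ctrl.camera_params(name)
    if name=="wrist":
        s=ctrl.state(); T=np.eye(4); T[:3,:3]=Rn.from_rotvec(s["orientation"]).as_matrix(); T[:3,3]=s["eef_pos"]
        C=np.linalg.inv(T@p["T_tool_cam"]); p["R"]=C[:3,:3]; p["t"]=C[:3,3]
    return p
def proj(p,X):
    c=np.asarray(X,float).reshape(-1,3)@p["R"].T+p["t"]
    return cv2.projectPoints(c,np.zeros(3),np.zeros(3),p["mtx"],np.array([p["k1"],0,0,0.]))[0].reshape(-1,2)
def ray(p,uv,z):
    n=cv2.undistortPoints(np.array([[uv]],float),p["mtx"],np.array([p["k1"],0,0,0.])).ravel()
    d=p["R"].T@np.array([n[0],n[1],1]); o=-p["R"].T@p["t"]
    return (o+d*(z-o[2])/d[2])
a=np.linspace(0,2*np.pi,48,endpoint=False)
def cyl(d,h,z0=0):
    r=d/2; return np.vstack([np.c_[r*np.cos(a),r*np.sin(a),0*a+z] for z in (z0,z0+h)])
def ball(d,z0=0):
    u=np.linspace(-1,1,25); r=d/2
    return np.vstack([np.c_[r*np.sqrt(1-v*v)*np.cos(a),r*np.sqrt(1-v*v)*np.sin(a),0*a+r+r*v] for v in u])
def box(x,y,h): return np.array([[i*x/2,j*y/2,k] for i in(-1,1) for j in(-1,1) for k in(0,h)],float)
M=dict(wide_tin=cyl(68,40),middle_tin=cyl(56,50),narrow_tin=cyl(44,36),large_onion=ball(62),small_onion=ball(48),
 cork_mat=cyl(100,5),glass_jar=cyl(40,56),white_jar=cyl(40,56),carton=box(50,160,70),onion_tray=box(150,80,20))
def bb(uv): 
    lo,hi=uv.min(0),uv.max(0); return np.r_[(lo+hi)/2,hi-lo]
def fit(p,name,ext,z=0):
    m=M[name]; e=np.array(ext,float)
    x0=ray(p,e[:2],m[:,2].max()/2+z)[:2]
    f=lambda x: bb(proj(p,m+[x[0],x[1],z]))[:2]-e[:2]
    s=least_squares(f,x0); b=bb(proj(p,m+[*s.x,z]))
    return s.x,b[2:]-e[2:]
E
python3 - <<'E'
from h import *
for c in ("top","scene"):
    ctrl.get_image(c); p=cam(c)
    for n in M:
        for r in ctrl.regions_of(c,n)[:3]:
            if r["conf"]<.25: continue
            if n in("onion_tray","carton"):
                k,_=cv2.findContours(r["region"].astype(np.uint8),0,2); k=max(k,key=cv2.contourArea)
                np.save(f"{n}_{c}.npy",r["region"])
            x,d=fit(p,n,r["extent"]); print(c,n,round(r["conf"],2),np.round(r["extent"],1),x.round(1),d.round(1),r["region"].sum())
print(ctrl.state()["time"])
E
```

```text
top wide_tin 0.97 [304.9 292.   34.1  27.7] [430.4   3.2] [-2.6  4.2] 845
top middle_tin 0.58 [417.4 195.8  31.7  32.3] [ 642.7 -247.2] [-0.7 -3.8] 680
top narrow_tin 0.75 [275.9 190.4  18.5  19.5] [656.8  67.7] [1.5 2.5] 370
top large_onion 0.92 [194.8 206.3  31.1  27.7] [618.7 248.5] [-2.8  0. ] 608
top large_onion 0.73 [153.1 151.6  28.5  30.6] [743.7 345.9] [ 0.  -2.9] 626
top small_onion 0.91 [329.  203.9  21.8  17. ] [625.3 -51.5] [-0.3  4.4] 361
top small_onion 0.56 [414.4 275.7  43.9  45. ] [ 466.5 -236.3] [-21.1 -22.9] 1619
top cork_mat 0.62 [414.2 276.8  41.2  40.7] [ 464.4 -240.9] [4.7 4.6] 1548
top glass_jar 0.73 [362.5 240.6  20.8  17.4] [ 542.2 -123.8] [0.9 2.6] 277
top white_jar 0.78 [260.6 243.1  19.3  20.8] [536.2 100.4] [ 0.5 -1. ] 265
top carton 0.78 [339.1 134.6  77.9  33. ] [780.4 -71.5] [-3.7 -2. ] 2175
top onion_tray 0.63 [181.6 283.3  73.8  70.6] [448.8 277.1] [-33.8  -2.1] 2641
top onion_tray 0.51 [275.6 189.4  21.4  20.1] [660.8  68.4] [14.3 46.3] 357
scene wide_tin 0.84 [319.9 161.6  26.3  29.1] [432.7   4. ] [0.  0.4] 667
scene middle_tin 0.78 [198.9 163.2
[... 199 characters left out ...]
 356
scene large_onion 0.94 [360.9 262.6  28.9  24.7] [618.3 256.6] [-2.   2.1] 589
scene large_onion 0.74 [364.9 323.8  27.8  36.3] [735.2 344. ] [ 1.1 -6.9] 671
scene small_onion 0.64 [256.2 197.1  16.1  16.5] [626.2 -55.4] [2.8 2.3] 252
scene cork_mat 0.96 [244.6 127.8  34.5  27.4] [ 455.9 -241.7] [0.8 0.8] 758
scene glass_jar 0.7 [259.  160.8  15.2  27.9] [ 535.4 -120.8] [ 0.8 -3.1] 288
scene white_jar 0.72 [328.  206.2  15.3  19.3] [538.4 105.4] [2.3 6. ] 293
scene carton 0.69 [212.3 232.8  56.4  62.8] [774.2 -67.5] [10.5  1.5] 1895
scene carton 0.4 [404.1 222.8  64.9  35.4] [467.9 277.6] [ 8.8 28.2] 2009
scene onion_tray 0.83 [403.9 220.6  68.8  36.7] [443.  272.6] [-8.1 25.2] 2011
1.2
```

```bash
python3 - <<'E'
from h import *
for c in("top","scene"):
    im=cv2.imread(f"pics/{c}0.png"); p=cam(c); hsv=cv2.cvtColor(im,cv2.COLOR_BGR2HSV)
    m=((hsv[...,1]>110)&(hsv[...,0]<25)).astype(np.uint8)
    n,l,s,ct=cv2.connectedComponentsWithStats(m)
    for nm,z in (("large_onion",0),("small_onion",0),("cork_mat",0),("onion_tray",0),("carton",0)):
        # nearest comp to network
        g=dict(top=dict(large_onion=(194,205),small_onion=(331,203),cork_mat=(414,277),onion_tray=(190,284),carton=(339,134)),
               scene=dict(large_onion=(360,263),small_onion=(257,198),cork_mat=(244,129),onion_tray=(400,228),carton=(212,233)))[c][nm]
        i=l[g[1],g[0]]; 
        if i==0: print(nm,"none",hsv[g[1],g[0]]);continue
        x,y,w,h,A=s[i]; e=[x+w/2-.5,y+h/2-.5,w,h]; X,d=fit(p,nm,e); print(c,nm,e,A,X.round(1),d.round(1))
        if nm in("onion_tray","carton"):
            k,_=cv2.findContours((l==i).astype(np.uint8),0,2); k=max(k,key=cv2.contourArea)
            obs=(l==i); 
            def f(v):
                r=Rn.from_euler("z",v[2]).as_matrix(); uv=proj(p,M[nm]@r.T+[v[0],v[1],0])
                H=cv2.convexHull(uv.astype(np.float32)); 
                return [cv2.pointPolygonTest(H,(float(q[0]),float(q[1])),True)-.5 for q in cv2.convexHull(k).reshape(-1,2)]
            best=min((least_squares(f,[*X,y0],diff_step=1e-3,x_scale=[10,10,.1]) for y0 in np.radians([0.1,30,60,90,120,150])),key=lambda s:s.cost)
            print(best.x.round(3),best.cost,np.degrees(best.x[2]))
im=cv2.imread("pics/top0.png"); cv2.imwrite("pics/tray.png",cv2.resize(im[235:335,130:240],None,fx=5,fy=5))
E
```

```text
top large_onion [np.float64(193.5), np.float64(204.5), np.int32(26), np.int32(26)] 528 [622.8 251.5] [2.3 1.7]
top small_onion [np.float64(331.5), np.float64(202.5), np.int32(20), np.int32(20)] 311 [628.5 -57.1] [1.5 1.4]
top cork_mat [np.float64(414.5), np.float64(277.5), np.int32(44), np.int32(44)] 1522 [ 462.9 -241.5] [1.9 1.3]
top onion_tray [np.float64(184.0), np.float64(283.0), np.int32(75), np.int32(71)] 2429 [449.5 271.7] [-35.1  -2.5]
[448.645 271.286   2.276] 0.29701475191995114 130.43341390282905
top carton [np.float64(340.0), np.float64(130.5), np.int32(73), np.int32(24)] 1536 [789.9 -73.6] [1.2 7.2]
[788.573 -72.617   2.963] 21.142852888422063 169.78123395532992
scene large_onion [np.float64(359.0), np.float64(263.0), np.int32(25), np.int32(25)] 513 [621.8 253.7] [1.9 1.8]
scene small_onion [np.float64(256.5), np.float64(197.5), np.int32(18), np.int32(18)] 255 [626.7 -54.1] [0.9 0.9]
scene cork_mat [np.float64(244.0), np.float64(129.5), np.int32(35), np.int32(28)] 739 [ 461.7 -239. ] [0.4 0.4]
scene onion_tray [np.float64(404.5), np.float64(221.5), np.int32(66), np.int32(32)] 1889 [444.3 275.2] [-5.2 30. ]
[447.104 274.144  -0.862] 0.3025529819886937 -49.37058563838861
scene carton [np.float64(209.5), np.float64(234.0), np.int32(64), np.int32(63)] 1834 [780.8 -70.5] [3.1 1.4]
[781.714 -70.753   3.098] 1.729556337967887 177.51029689074292
```

View pics/tray.png

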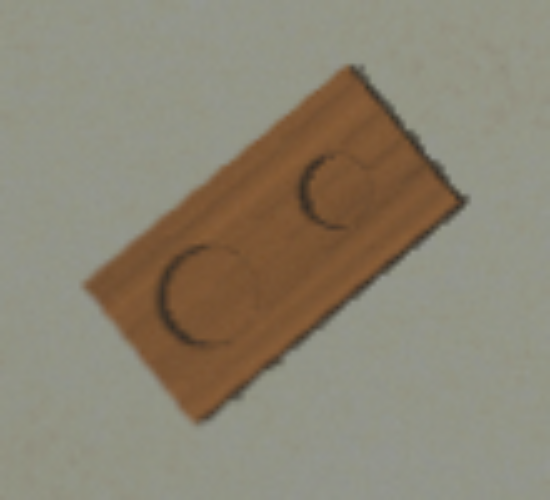

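```bash
cat > d.py <<'E'
import sys
from h import *
x,y,z,yaw=map(float,sys.argv[1:5])
s=ctrl.state(); R=Rn.from_rotvec(s["orientation"])
G=Rn.from_euler("z",yaw,degrees=True)*Rn.from_euler("x",180,degrees=True)
d=R.inv().apply(np.array([x,y,z])-s["eef_pos"])/25
print("row",d.round(2).tolist()+(np.degrees((R.inv()*G).as_rotvec())/5).round(2).tolist(),"F",s["wrist_force"].round(1),"t",round(s["time"],2),"pos",s["eef_pos"].round(1),"w",round(s["width"],1),"q1,6",s["q"][[0,5]].round(2))
E
python3 d.py 431 3.5 150 90
```

```text
row [16.57, -16.24, 3.25, -0.0, -0.0, -14.7] F [ 0.4 -0.1 -0.6] t 1.2 pos [ 149.  -503.4  231.3] w 85.9 q1,6 [-1.42  1.43]
```

```bash
python3 -m inch '[[3,-3,0,0,0,-2],[5,-5,0,0,0,-4],[8,-8,1,0,0,-6],[10,-10,1.5,0,0,-8],[13,-13,2,0,0,-10]]' -1 40; python3 d.py 431 3.5 150 90
```

```text
time: 1.82
eef_pos: [297.7, -229.2, 202.4]
orientation: [2.622, 1.728, 0.0]
wrist_force: [1.2, -1.0, 0.9]
width: 85.5
row [10.66, 1.23, 2.1, 0.01, 0.01, -4.64] F [ 1.2 -1.   0.9] t 1.82 pos [ 297.7 -229.2  202.4] w 85.5 q1,6 [-0.85  1.12]
```

```bash
python3 -m inch '[[2.2,0.25,0.4,0,0,-1],[4.4,0.5,0.8,0,0,-2],[6.6,0.75,1.2,0,0,-3],[8.8,1,1.7,0,0,-4],[10.66,1.23,2.1,0,0,-4.64]]'; python3 -m inch '[[0,0,0,0,0,0],[0,0,0,0,0,0],[0,0,0,0,0,0],[0,0,0,0,0,0],[0,0,0,0,0,0]]'; python3 d.py 431 3.5 150 90
cat > w.py <<'E'
import sys
from h import *
tag,name=sys.argv[1:3]; z=float(sys.argv[3]) if len(sys.argv)>3 else 0
p=cam("wrist"); im=ctrl.get_image("wrist"); 
for r in ctrl.regions_of("wrist",name)[:2]:
    x,d=fit(p,name,r["extent"],z); print(name,round(r["conf"],2),np.round(r["extent"],1),x.round(1),d.round(1))
    if r["conf"]>.4 :
        b=proj(p,M[name]+[*x,z]); 
        for q in b: cv2.circle(im,tuple(int(v) for v in q.round()),0,(0,0,255),-1)
cv2.imwrite(f"pics/{tag}.png",im)
E
python3 w.py w1 wide_tin
```

```text
time: 2.45
eef_pos: [431.9, 5.6, 149.6]
orientation: [2.217, 2.224, 0.001]
wrist_force: [0.8, -0.9, 0.0]
width: 85.6
time: 3.08
eef_pos: [431.9, 5.0, 149.8]
orientation: [2.218, 2.222, 0.001]
wrist_force: [-0.3, 0.1, 0.3]
width: 85.6
row [-0.06, -0.03, -0.01, 0.02, 0.01, 0.02] F [-0.3  0.1  0.3] t 3.08 pos [431.9   5.  149.8] w 85.6 q1,6 [-0.16  1.41]
wide_tin 0.91 [281.5 197.2  87.6  92.4] [432.5   8.1] [-1.3 -2.7]
wide_tin 0.53 [429.8  71.7  78.1  59.3] [546.5 106. ] [27.  37.6]
```

View pics/w1.png

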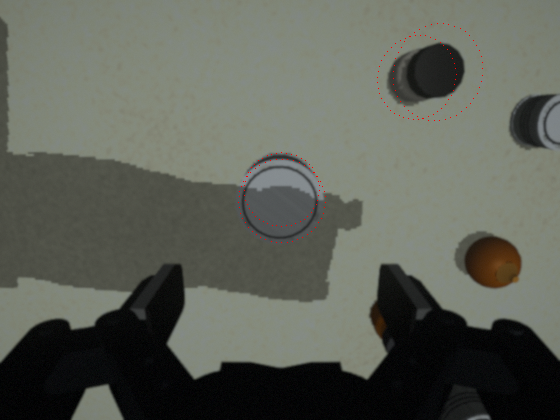

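```bash
python3 - <<'E'
from h import *
p=cam("wrist"); print(ray(p,(279.8,201),40))
for y in (3,5,8): print(y,bb(proj(p,cyl(68,0,40)+[432,y,0])),bb(proj(p,cyl(68,40)+[432,y,0])))
E
```

```text
[431.18743023   9.05874655  40.        ]
3 [280.79368584 206.88982898  85.86367799  82.4680746 ] [280.79368584 203.26697862  85.86367799  89.71377533]
5 [280.80089015 204.45876603  86.04829059  82.82191968] [280.80089015 201.00248674  86.04829059  89.73447826]
8 [280.81174919 200.79285333  86.32528242  83.35282124] [280.81174919 197.58894381  86.32528242  89.76064027]
```

```bash
python3 d.py 432 7 8 90; python3 -m inch '[[0,0,1.2,0,0,0],[0.04,0,2.4,0,0,0],[0.08,0,3.6,0,0,0],[0.08,0,4.6,0,0,0],[0.08,0,5.3,0,0,0]]';  python3 -m inch '[[0,0,0.2,0,0,0],[0,0,0.3,0,0,0],[0,0,0.4,0,0,0],[0,0,0.4,0,0,0],[0,0,0.4,0,0,0]]'; python3 w.py w2 wide_tin
```

```text
row [0.08, -0.0, 5.67, 0.02, 0.01, 0.02] F [0.6 0.3 0.2] t 3.17 pos [431.9   5.2 149.7] w 85.2 q1,6 [-0.16  1.41]
time: 3.8
eef_pos: [431.7, 7.1, 16.2]
orientation: [2.219, 2.223, 0.0]
wrist_force: [0.5, -0.2, 0.3]
width: 85.3
time: 4.42
eef_pos: [432.0, 7.0, 6.6]
orientation: [2.218, 2.223, 0.001]
wrist_force: [0.1, -0.1, 0.7]
width: 85.3
wide_tin 0.59 [278.5 282.7 182.2 174.8] [430.7   9.8] [-1.9  9.3]
```

View pics/w2.png

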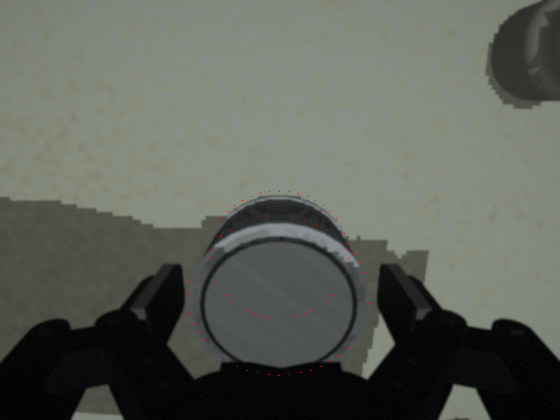

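```bash
python3 - <<'E'
from h import *
p=cam("wrist")
for y in (4,6,8,10): 
  u=proj(p,cyl(68,40)+[432,y,0]); print(y,u[48:,1].min(),u[48:,0].min(),u[48:,0].max(),u[:,1].min())
E
python3 -m inch '[[0,0,0.1,0,0,0],[0,0,0.1,0,0,0],[0,0,0.1,0,0,0],[0,0,0.1,0,0,0],[0,0,0.1,0,0,0]]' 1 30; python3 -m inch '[[0,0,0,0,0,0],[0,0,0,0,0,0],[0,0,0,0,0,0],[0,0,0,0,0,0],[0,0,0,0,0,0]]'
```

```text
4 233.46689432485567 193.16532026298415 370.8807043524201 202.8727216396627
6 228.075365630176 192.72373548581032 371.3626574161997 198.70917887210348
8 222.6281247963834 192.28055218626488 371.84651366501487 194.51561418035377
10 217.12502971840632 191.8358224803931 372.33222040619535 190.29203069198005
time: 5.15
eef_pos: [432.0, 7.0, 4.0]
orientation: [2.218, 2.222, 0.001]
wrist_force: [-1.1, 0.5, 4.3]
width: 67.7
time: 5.78
eef_pos: [432.0, 7.0, 4.1]
orientation: [2.218, 2.223, 0.001]
wrist_force: [-0.1, 0.2, 3.9]
width: 67.2
```

```bash
python3 -m inch '[[0,0,-1,0,0,0],[0,0,-2,0,0,0],[0,0,-3,0,0,0],[0,0,-4,0,0,0],[0,0,-4.2,0,0,0]]'; python3 d.py 462 -320 110 90
```

```text
time: 6.4
eef_pos: [432.6, 7.0, 109.9]
orientation: [2.217, 2.221, 0.002]
wrist_force: [-0.3, -0.7, -1.4]
width: 66.9
row [-13.08, 1.15, 0.01, 0.04, 0.01, 0.02] F [-0.3 -0.7 -1.4] t 6.4 pos [432.6   7.  109.9] w 66.9 q1,6 [-0.15  1.42]
```

```bash
python3 -m inch '[[-1.5,0.2,0,0,0,0],[-4,0.4,0,0,0,0],[-6.5,0.6,0,0,0,0],[-9,0.8,0,0,0,0],[-11,1,0,0,0,0]]'; python3 -m inch '[[-1,0.1,0,0,0,0],[-2,0.15,0,0,0,0],[-2,0.15,0,0,0,0],[-2,0.15,0,0,0,0],[-2,0.15,0,0,0,0]]';  python3 d.py 462 -240 110 90; python3 w.py w3 cork_mat
```

```text
time: 7.02
eef_pos: [457.4, -270.1, 108.9]
orientation: [2.219, 2.221, 0.002]
wrist_force: [1.0, 0.6, -2.0]
width: 67.4
time: 7.65
eef_pos: [461.0, -319.0, 108.5]
orientation: [2.219, 2.223, 0.002]
wrist_force: [-0.0, -0.0, -2.2]
width: 67.5
row [3.16, 0.04, -0.06, 0.02, -0.01, 0.02] F [-0.  -0.  -2.2] t 7.65 pos [ 461.  -319.   108.5] w 67.5 q1,6 [-0.74  0.83]
cork_mat 0.7 [282.8  98.6 137.7 142.5] [ 462.4 -240.2] [2.6 2.5]
```

View pics/w3.png

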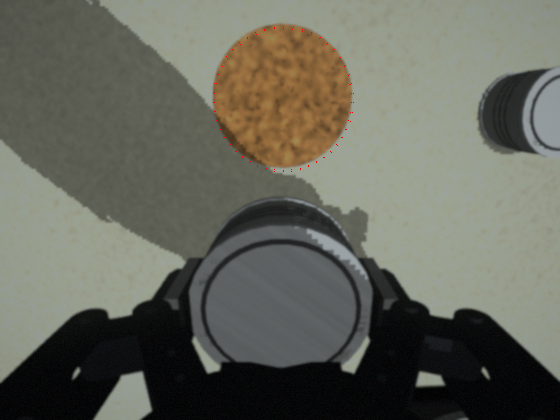

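```bash
python3 -m inch '[[1.2,0.05,0,0,0,0],[2.2,0.06,0.3,0,0,0],[3.16,0.06,1,0,0,0],[3.14,0.06,2,0,0,0],[3.12,0.06,3.2,0,0,0]]'; python3 d.py 462.4 -240.5 10 90
```

```text
time: 8.38
eef_pos: [463.5, -240.9, 28.8]
orientation: [2.216, 2.222, 0.003]
wrist_force: [0.1, 0.7, -1.6]
width: 67.2
row [0.02, -0.04, 0.75, 0.04, 0.01, 0.03] F [ 0.1  0.7 -1.6] t 8.38 pos [ 463.5 -240.9   28.8] w 67.2 q1,6 [-0.62  0.95]
```

```bash
python3 -m inch '[[0.02,-0.04,0.4,0,0,0],[0.02,-0.04,0.6,0,0,0],[0.02,-0.04,0.75,0,0,0],[0.02,-0.04,0.77,0,0,0],[0.02,-0.04,0.79,0,0,0]]'; python3 -m inch '[[0,0,0,0,0,0],[0,0,0,0,0,0],[0,0,0,0,0,0],[0,0,0,0,0,0],[0,0,0,0,0,0]]' -1;python3 -m inch '[[0,0,-0.5,0,0,0],[0,0,-1.5,0,0,0],[0,0,-3,0,0,0],[0,0,-4.5,0,0,0],[0,0,-5.6,0,0,0]]'; python3 w.py w4 wide_tin 5;  python3 d.py 640 -245 150 90
```

```text
time: 9.0
eef_pos: [462.9, -240.8, 9.5]
orientation: [2.215, 2.222, 0.003]
wrist_force: [0.1, -0.2, -1.0]
width: 67.3
time: 9.62
eef_pos: [462.9, -240.7, 9.5]
orientation: [2.215, 2.222, 0.003]
wrist_force: [0.2, 0.0, 0.2]
width: 85.1
time: 10.25
eef_pos: [462.7, -240.8, 152.1]
orientation: [2.214, 2.22, 0.003]
wrist_force: [0.5, 0.7, 1.2]
width: 85.3
wide_tin 0.77 [281.1 200.4  91.1  97.5] [ 463.5 -240. ] [-4.1 -6.8]
row [-0.15, 7.04, 0.2, 0.1, 0.06, 0.03] F [ 0.8  0.5 -0.5] t 10.35 pos [ 463.9 -241.7  153.3] w 85.6 q1,6 [-0.62  0.95]
```

View pics/w4.png

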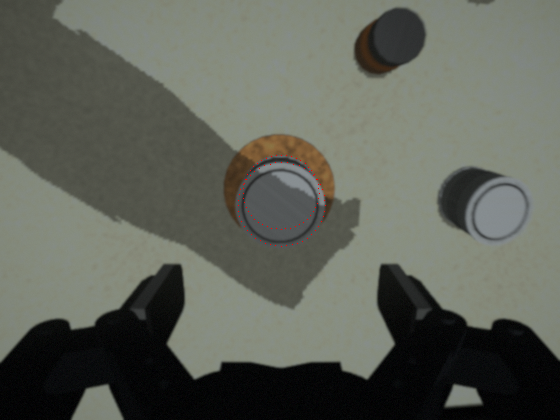

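```bash
python3 -m inch '[[-0.03,1.6,0,0,0,0],[-0.06,3.4,0.1,0,0,0],[-0.1,5.2,0.2,0,0,0],[-0.15,6.5,0.2,0,0,0],[-0.15,7.04,0.2,0.1,0,0]]'; python3 -m inch '[[0,0,0,0,0,0],[0,0,0,0,0,0],[0,0,0,0,0,0],[0,0,0,0,0,0],[0,0,0,0,0,0]]'; python3 w.py w5 middle_tin;  python3 d.py 640 -245 150 90
```

```text
time: 10.98
eef_pos: [641.1, -244.5, 148.9]
orientation: [2.215, 2.224, -0.006]
wrist_force: [0.0, -0.6, 0.6]
width: 85.5
time: 11.6
eef_pos: [640.9, -244.6, 149.2]
orientation: [2.215, 2.223, -0.006]
wrist_force: [-0.1, -0.1, 0.4]
width: 85.5
middle_tin 0.64 [275.6 202.2  76.1  84.5] [ 636.8 -244.2] [-2.3 -3.4]
row [-0.02, -0.04, -0.03, -0.0, 0.05, 0.04] F [-0.2  0.6  0.5] t 11.7 pos [ 641.  -244.6  149.1] w 85.4 q1,6 [-0.47  1.1 ]
```

View pics/w5.png

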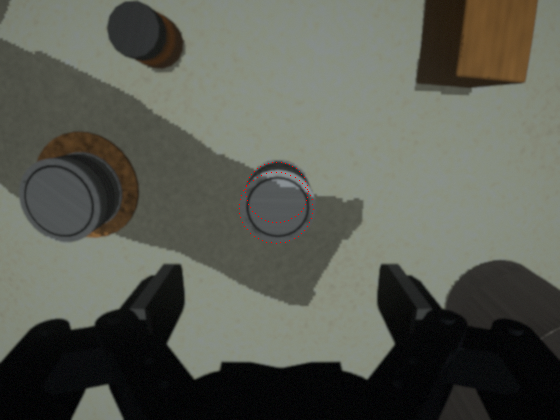

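```bash
python3 d.py 638.7 -244.5 12 90; python3 -m inch '[[0,-0.09,1.2,0,0,0],[0,-0.09,2.4,0,0,0],[0,-0.09,3.6,0,0,0],[0,-0.09,4.6,0,0,0],[0,-0.09,5.2,0,0,0]]';  python3 -m inch '[[0,0,0.1,0,0,0],[0,0,0.2,0,0,0],[0,0,0.25,0,0,0],[0,0,0.25,0,0,0],[0,0,0.25,0,0,0]]'; python3 w.py w6 middle_tin;python3 d.py 638.7 -244.5 12 90;python3 - <<'E'
from h import *
p=cam("wrist")
for y in (-6,-3,0,3): 
  u=proj(p,cyl(56,50)+[639,-244+y,0]); print(y-244,u[48:,1].min(),u[48:,0].min(),u[48:,0].max(),u[:,1].min())
E
```

```text
row [0.03, -0.09, 5.49, -0.0, 0.05, 0.04] F [-0.2  0.6  0.5] t 11.7 pos [ 641.  -244.6  149.1] w 85.4 q1,6 [-0.47  1.1 ]
time: 12.32
eef_pos: [638.1, -244.9, 17.8]
orientation: [2.216, 2.224, -0.006]
wrist_force: [-0.1, -0.4, -0.2]
width: 85.4
time: 12.95
eef_pos: [638.3, -245.0, 11.9]
orientation: [2.216, 2.224, -0.006]
wrist_force: [0.2, 0.9, 0.2]
width: 85.4
middle_tin 0.56 [279.3 285.2 158.8 167.2] [ 637.5 -241.9] [-4.8  4.3]
row [0.02, 0.02, -0.01, -0.01, 0.05, 0.04] F [ 0.3  1.2 -0.5] t 13.05 pos [ 638.3 -245.    11.8] w 85.5 q1,6 [-0.47  1.1 ]
-250 260.50867090661734 208.1378659071584 358.878396451343 215.6896392720065
-247 252.48586909253498 207.5715236177829 359.5613157453274 209.78831544620527
-244 244.32700203345397 207.00163211473256 360.24919920861777 203.82333404138458
-241 236.03108558265075 206.42833492580183 360.94190103978787 197.79460977604217
```

View pics/w6.png

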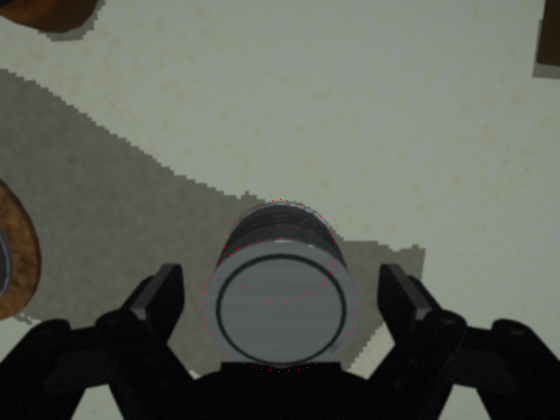

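```bash
python3 -m inch '[[0.08,0,0,0,0,0],[0.08,0,0.05,0,0,0],[0.08,0,0.1,0,0,0],[0.08,0,0.1,0,0,0],[0.08,0,0.1,0,0,0]]'; python3 -m inch '[[0,0,0,0,0,0],[0,0,0,0,0,0],[0,0,0,0,0,0],[0,0,0,0,0,0],[0,0,0,0,0,0]]' 1 30; python3 -m inch '[[0,0,0,0,0,0],[0,0,0,0,0,0],[0,0,-0.5,0,0,0],[0,0,-1.5,0,0,0],[0,0,-3,0,0,0]]'; python3 d.py 463.2 -240 90 90
```

```text
time: 13.68
eef_pos: [638.2, -243.0, 9.2]
orientation: [2.216, 2.224, -0.006]
wrist_force: [-0.5, -0.1, -0.1]
width: 85.3
time: 14.3
eef_pos: [638.4, -243.1, 9.4]
orientation: [2.216, 2.224, -0.006]
wrist_force: [0.8, 0.4, 2.6]
width: 55.5
time: 14.92
eef_pos: [637.4, -242.3, 84.5]
orientation: [-2.217, -2.225, 0.007]
wrist_force: [0.5, -0.6, -1.5]
width: 55.5
row [0.12, -6.97, -0.2, -0.04, 0.04, 0.04] F [ 0.5 -0.6 -1.5] t 14.93 pos [ 637.4 -242.3   84.5] w 55.5 q1,6 [-0.47  1.1 ]
```

```bash
python3 -m inch '[[0,-1,-0.3,0,0,0],[0.1,-2.8,-0.3,0,0,0],[0.1,-4.8,-0.3,0,0,0],[0.12,-6.3,-0.3,0,0,0],[0.12,-6.97,-0.2,0,0,0]]'; python3 -m inch '[[0,0,0,0,0,0],[0,0,0,0,0,0],[0,0,0,0,0,0],[0,0,0,0,0,0],[0,0,0,0,0,0]]'; python3 d.py 463.2 -240 55 90;python3 w.py w7 wide_tin 5
```

```text
time: 15.55
eef_pos: [461.1, -239.6, 90.8]
orientation: [-2.218, -2.224, 0.008]
wrist_force: [1.5, -0.2, -1.4]
width: 54.7
time: 16.18
eef_pos: [461.3, -239.5, 90.7]
orientation: [-2.218, -2.224, 0.008]
wrist_force: [-0.2, -0.1, -1.4]
width: 55.2
row [-0.02, 0.08, 1.43, -0.05, 0.03, 0.03] F [-0.2 -0.1 -1.4] t 16.18 pos [ 461.3 -239.5   90.7] w 55.2 q1,6 [-0.62  0.95]
wide_tin 0.74 [286.9 208.4 114.7  83. ] [ 464.5 -227.1] [-0.4 34.3]
```

View pics/w7.png

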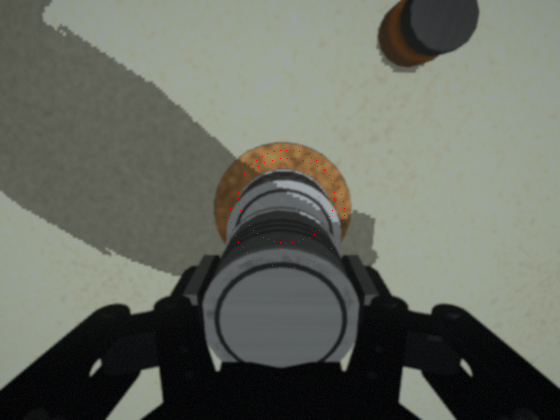

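```bash
python3 -m inch '[[0,0.08,0.4,0,0,0],[0,0.08,0.8,0,0,0],[0,0.08,1.1,0,0,0],[0,0.08,1.3,0,0,0],[0,0.08,1.42,0,0,0]]'; python3 -m inch '[[0,0,0,0,0,0],[0,0,0.02,0,0,0],[0,0,0.02,0,0,0],[0,0,0.02,0,0,0],[0,0,0.02,0,0,0]]'; python3 - <<'E'
from h import *
cv2.imwrite("pics/w8.png",ctrl.get_image("wrist"))
E
```

```text
time: 16.9
eef_pos: [462.9, -239.6, 54.8]
orientation: [-2.217, -2.224, 0.008]
wrist_force: [-0.1, 0.5, -1.7]
width: 55.1
time: 17.52
eef_pos: [463.0, -239.6, 54.4]
orientation: [-2.218, -2.224, 0.008]
wrist_force: [-0.1, -0.6, -0.8]
width: 55.3
```

View pics/w8.png

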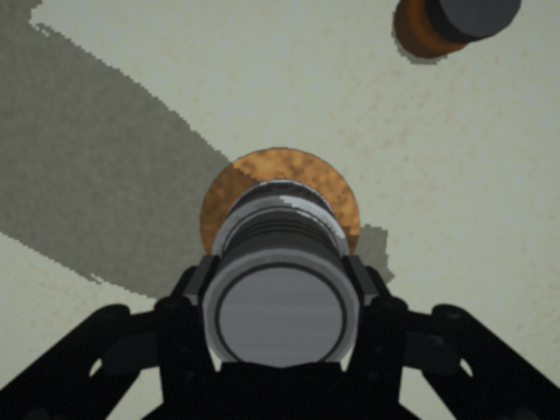

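Centred and touching; release, rise and move toward the narrow tin.

```bash
python3 -m inch '[[0,0,0,0,0,0],[0,0,0,0,0,0],[0,0,0,0,0,0],[0,0,0,0,0,0],[0,0,0,0,0,0]]' -1;python3 -m inch '[[0,0,-0.5,0,0,0],[0,0,-1.5,0,0,0],[0,0,-3,0,0,0],[0,0,-4.5,0,0,0],[0,0,-5,0,0,0]]'; python3 d.py 656 71 150 90;python3 w.py w9 middle_tin 45
```

```text
time: 18.2
eef_pos: [463.0, -239.6, 54.5]
orientation: [-2.218, -2.224, 0.008]
wrist_force: [0.7, -0.5, 0.4]
width: 85.2
time: 18.82
eef_pos: [464.6, -240.0, 182.3]
orientation: [2.216, 2.222, -0.007]
wrist_force: [0.3, 0.7, -0.2]
width: 85.4
row [12.42, 7.69, 1.22, -0.01, 0.06, 0.03] F [ 0.3  0.7 -0.2] t 18.82 pos [ 464.6 -240.   182.3] w 85.4 q1,6 [-0.61  0.95]
middle_tin 0.65 [276.  207.4  82.   87.3] [ 460.9 -240.5] [-4.8 -2.2]
```

View pics/w9.png

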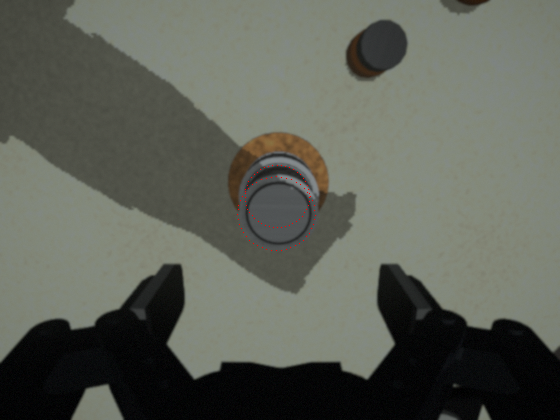

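```bash
python3 -m inch '[[1.5,1,0,0,0,0],[3.5,2.2,0.2,0,0,0],[5.5,3.4,0.5,0,0,0],[7.5,4.6,0.8,0,0,0],[9.5,5.8,1,0,0,0]]'; python3 -m inch '[[1.2,0.8,0.1,0,0,0],[2.2,1.5,0.2,0,0,0],[2.9,1.85,0.2,0,0,0],[2.9,1.85,0.2,0,0,0],[2.9,1.85,0.2,0,0,0]]'; python3 w.py w10 narrow_tin;  python3 d.py 656 71 150 90
```

```text
time: 19.55
eef_pos: [608.3, -0.1, 152.5]
orientation: [-2.218, -2.224, 0.01]
wrist_force: [1.1, -1.4, 0.5]
width: 85.8
time: 20.18
eef_pos: [653.7, 71.7, 146.7]
orientation: [-2.219, -2.223, 0.011]
wrist_force: [-0.2, 0.3, 0.2]
width: 85.5
narrow_tin 0.89 [287.6 199.8  59.6  65.6] [658.4  72.1] [-4.  -4.1]
row [-0.02, 0.08, -0.12, -0.05, 0.05, 0.02] F [-0.6 -0.2  0.3] t 20.27 pos [653.9  71.5 147.1] w 85.7 q1,6 [0.   1.57]
```

View pics/w10.png

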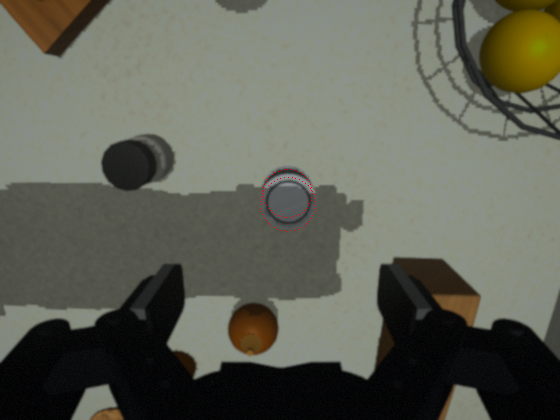

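```bash
python3 -m inch '[[0,0.18,1.2,0,0,0],[0,0.18,2.4,0,0,0],[0,0.18,3.6,0,0,0],[0,0.18,4.6,0,0,0],[0,0.18,5.3,0,0,0]]';  python3 -m inch '[[0,0,0.1,0,0,0],[0,0,0.2,0,0,0],[0,0,0.35,0,0,0],[0,0,0.35,0,0,0],[0,0,0.35,0,0,0]]'; python3 w.py w11 narrow_tin;python3 d.py 658 71.5 5 90;python3 - <<'E'
from h import *
p=cam("wrist")
for y in (-3,0,3): 
  u=proj(p,cyl(44,36)+[658,72+y,0]); print(y+72,u[48:,1].min(),u[48:,0].min(),u[48:,0].max(),u[:,1].min())
E
```

```text
time: 20.9
eef_pos: [657.3, 70.1, 13.7]
orientation: [-2.22, -2.222, 0.011]
wrist_force: [-0.9, -0.3, -0.2]
width: 85.5
time: 21.52
eef_pos: [657.4, 70.2, 5.3]
orientation: [-2.22, -2.222, 0.011]
wrist_force: [-0.4, 0.8, -0.0]
width: 85.5
narrow_tin 0.76 [284.9 280.4 121.4 133.2] [658.8  73.5] [-6.8 -2.8]
row [0.05, 0.03, 0.01, -0.06, 0.05, 0.01] F [-0.8  0.5 -0.3] t 21.62 pos [657.4  70.1   5.2] w 85.3 q1,6 [-0.    1.57]
69 257.0126805801826 226.2404198976734 339.5633612084638 224.31921360065596
72 249.4733031731961 225.82957433741242 340.03047437507416 218.25081288361912
75 241.81492255936746 225.4163173026305 340.5005073981203 212.1130543155641
```

View pics/w11.png

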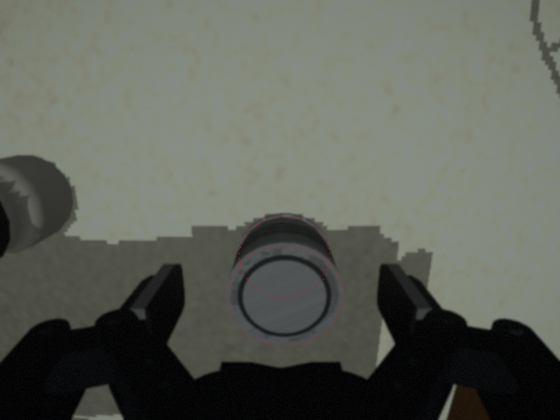

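```bash
python3 -m inch '[[0.07,0.03,0,0,0,0],[0.14,0.05,0,0,0,0],[0.14,0.05,0,0,0,0],[0.14,0.05,0,0,0,0],[0.14,0.05,0,0,0,0]]'; python3 -m inch '[[0,0,0,0,0,0],[0,0,0,0,0,0],[0,0,0,0,0,0],[0,0,0,0,0,0],[0,0,0,0,0,0]]' 1 30; python3 -m inch '[[0,0,0,0,0,0],[0,0,0,0,0,0],[0,0,-1.5,0,0,0],[0,0,-3.5,0,0,0],[0,0,-5.5,0,0,0]]'; python3 d.py 463 -239.5 145 90
```

```text
time: 22.25
eef_pos: [658.6, 73.6, 5.2]
orientation: [-2.22, -2.222, 0.011]
wrist_force: [-0.3, 0.1, -0.3]
width: 85.5
time: 22.88
eef_pos: [658.7, 73.6, 5.3]
orientation: [-2.22, -2.222, 0.011]
wrist_force: [-0.2, 0.4, 2.9]
width: 43.1
time: 23.5
eef_pos: [658.9, 74.2, 143.8]
orientation: [-2.22, -2.222, 0.012]
wrist_force: [0.4, -0.1, -1.0]
width: 43.3
row [-12.54, -7.85, 0.05, -0.07, 0.05, 0.01] F [ 0.4 -0.1 -1. ] t 23.5 pos [658.9  74.2 143.8] w 43.3 q1,6 [0.   1.57]
```

```bash
python3 -m inch '[[-1.2,-0.8,-0.2,0,0,0],[-3,-1.9,-0.2,0,0,0],[-5,-3.1,-0.2,0,0,0],[-7,-4.4,-0.2,0,0,0],[-9,-5.6,-0.2,0,0,0]]'; python3 -m inch '[[-1.2,-0.8,0,0,0,0],[-2.4,-1.5,0,0,0,0],[-3.4,-2.1,0,0,0,0],[-3.5,-2.2,0,0,0,0],[-3.5,-2.2,0,0,0,0]]'; python3 d.py 463 -239.3 101 90; python3 - <<'E'
from h import *
cv2.imwrite("pics/w12.png",ctrl.get_image("wrist"))
E
```

```text
time: 24.12
eef_pos: [517.8, -152.1, 150.6]
orientation: [-2.22, -2.222, 0.012]
wrist_force: [0.3, -0.7, -0.1]
width: 42.9
time: 24.75
eef_pos: [462.9, -239.3, 151.1]
orientation: [-2.22, -2.221, 0.011]
wrist_force: [0.2, 0.4, -0.2]
width: 43.1
row [0.01, 0.02, 2.01, -0.07, 0.05, 0.01] F [ 0.2  0.4 -0.2] t 24.75 pos [ 462.9 -239.3  151.1] w 43.1 q1,6 [-0.61  0.96]
```

View pics/w12.png

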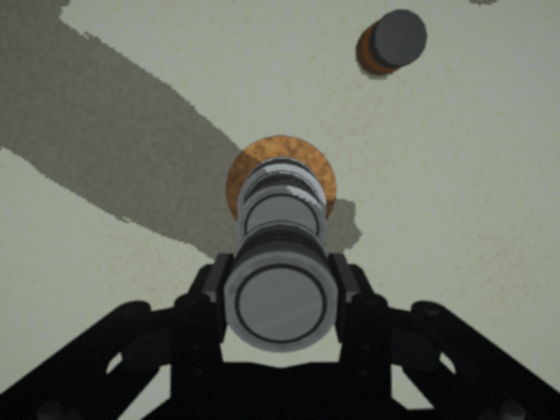

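```bash
python3 -m inch '[[0,0,0.5,0,0,0],[0,0,1,0,0,0],[0,0,1.5,0,0,0],[0,0,1.85,0,0,0],[0,0,2,0,0,0]]'; python3 -m inch '[[0,0,0.02,0,0,0],[0,0,0.03,0,0,0],[0,0,0.03,0,0,0],[0,0,0.03,0,0,0],[0,0,0.03,0,0,0]]'; python3 - <<'E'
from h import *
cv2.imwrite("pics/w13.png",ctrl.get_image("wrist"))
E
```

```text
time: 25.42
eef_pos: [462.6, -239.0, 100.4]
orientation: [-2.218, -2.221, 0.011]
wrist_force: [-0.1, -0.5, -1.3]
width: 43.4
time: 26.05
eef_pos: [462.7, -239.1, 100.3]
orientation: [-2.219, -2.222, 0.011]
wrist_force: [-1.4, 2.8, 5.2]
width: 43.3
```

View pics/w13.png

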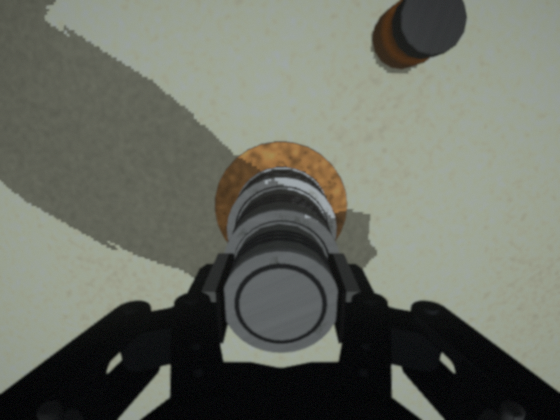

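Contact (5 N); release and rise, then go for the small onion.

```bash
python3 -m inch '[[0,0,0,0,0,0],[0,0,0,0,0,0],[0,0,0,0,0,0],[0,0,0,0,0,0],[0,0,0,0,0,0]]' -1;python3 -m inch '[[0,0,-0.4,0,0,0],[0,0,-1.2,0,0,0],[0,0,-2.2,0,0,0],[0,0,-3.2,0,0,0],[0,0,-4,0,0,0]]'; python3 d.py 628 -55 150 90;python3 w.py w14 narrow_tin 95;python3 - <<'E'
from h import *
cv2.imwrite("pics/s14.png",ctrl.get_image("scene")[80:220,170:350].repeat(4,0).repeat(4,1))
E
```

```text
time: 26.72
eef_pos: [462.7, -239.1, 100.2]
orientation: [-2.219, -2.222, 0.011]
wrist_force: [0.3, 0.7, 0.4]
width: 85.6
time: 27.35
eef_pos: [463.6, -238.9, 202.0]
orientation: [-2.22, -2.223, 0.011]
wrist_force: [1.2, -0.3, 0.5]
width: 85.4
row [7.36, 6.6, 2.01, -0.06, 0.05, 0.01] F [ 1.2 -0.3  0.5] t 27.35 pos [ 463.6 -238.9  202. ] w 85.4 q1,6 [-0.61  0.96]
narrow_tin 0.86 [280.5 216.1  69.3  74.2] [ 462.8 -239.9] [-4.5 -1.7]
```

View pics/w14.png

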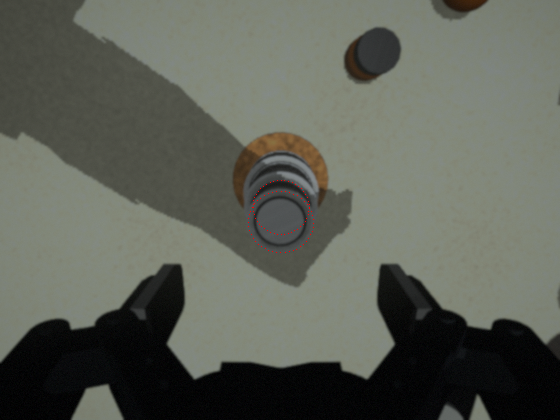

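View pics/s14.png

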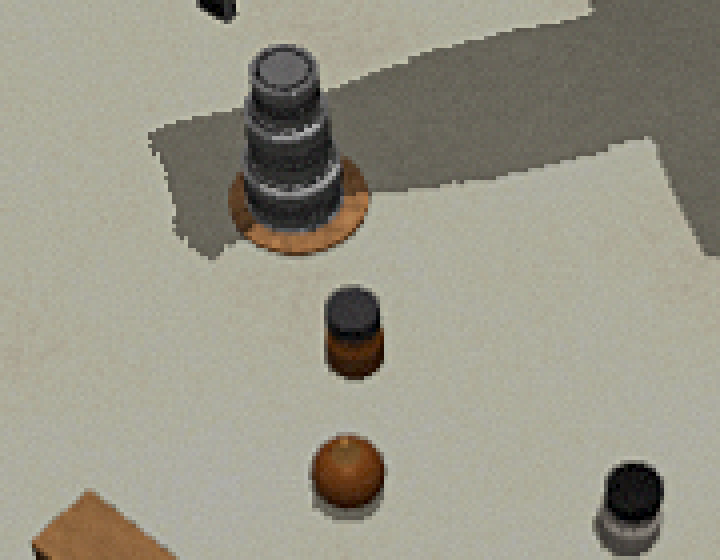

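```bash
python3 -m inch '[[1.2,1,0,0,0,0],[2.8,2.5,0.5,0,0,0],[4.5,4,1,0,0,0],[6,5.4,1.6,0,0,0],[7.36,6.6,2,0,0,0]]'; python3 -m inch '[[0,0,0,0,0,0],[0,0,0,0,0,0],[0,0,0,0,0,0],[0,0,0,0,0,0],[0,0,0,0,0,0]]'; python3 w.py w15 small_onion;  python3 d.py 628 -55 150 90
```

```text
time: 28.12
eef_pos: [628.8, -53.5, 147.9]
orientation: [-2.219, -2.223, 0.012]
wrist_force: [0.0, -0.5, 0.8]
width: 85.5
time: 28.75
eef_pos: [628.7, -54.0, 148.3]
orientation: [-2.22, -2.222, 0.012]
wrist_force: [-0.6, -0.0, -0.4]
width: 85.1
small_onion 0.65 [278.6 200.1  59.5  60.8] [626.1 -53.9] [-1.5 -2.8]
row [-0.05, -0.03, -0.07, -0.07, 0.06, 0.01] F [-0.1 -0.2 -0.7] t 28.85 pos [628.8 -53.8 148.1] w 85.3 q1,6 [-0.2   1.37]
```

View pics/w15.png

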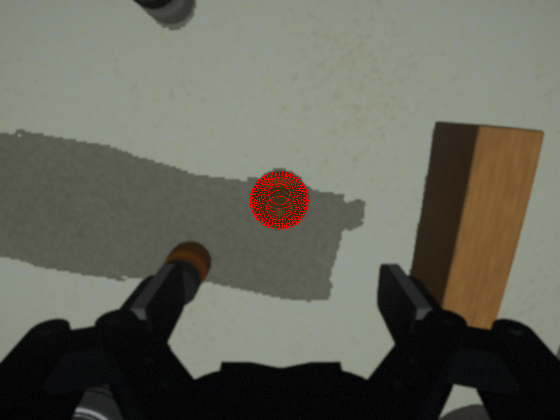

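```bash
cat > o.py <<'E'
import sys
from h import *
tag,name=sys.argv[1:3]; z=float(sys.argv[3]) if len(sys.argv)>3 else 0
p=cam("wrist"); s=ctrl.state(); im=ctrl.get_image("wrist"); hsv=cv2.cvtColor(im,cv2.COLOR_BGR2HSV)
m=((hsv[...,1]>120)&(hsv[...,0]<20)&(hsv[...,2]>30)).astype(np.uint8)
d=31 if name[0]=="l" else 24
# circle from the contour nearest image middle
n,l,st,ct=cv2.connectedComponentsWithStats(m)
c=[i for i in range(1,n) if st[i,4]>300]
g=proj(p,[s["eef_pos"][0],s["eef_pos"][1],d+z])[0]
i=min(c,key=lambda i:np.hypot(*(ct[i]-g)))
x,y,w,h,A=st[i]; e=[x+w/2-.5,y+h/2-.5,w,h]
X,r=fit(p,name,e,z); print(name,e,A,X.round(1),r.round(1),"tcp",s["eef_pos"].round(1))
cv2.rectangle(im,(x,y),(x+w,y+h),(0,0,255),1)
cv2.imwrite(f"pics/{tag}.png",im)
E
python3 o.py w15b small_onion
python3 -m inch '[[0,-0.05,1.2,0,0,0],[0,-0.05,2.4,0,0,0],[0,-0.05,3.6,0,0,0],[0,-0.05,4.6,0,0,0],[0,-0.05,5.2,0,0,0]]';  python3 -m inch '[[0,0,0.1,0,0,0],[0,0,0.1,0,0,0],[0,0,0.1,0,0,0],[0,0,0.1,0,0,0],[0,0,0.1,0,0,0]]'; python3 o.py w16 small_onion
```

```text
small_onion [np.float64(279.0), np.float64(200.0), np.int32(55), np.int32(55)] 2375 [626.5 -53.6] [3. 3.] tcp [628.8 -53.8 148.1]
time: 29.52
eef_pos: [626.2, -54.3, 16.9]
orientation: [-2.219, -2.222, 0.013]
wrist_force: [0.2, -0.2, -0.7]
width: 85.3
time: 30.15
eef_pos: [626.4, -54.3, 14.8]
orientation: [-2.219, -2.222, 0.013]
wrist_force: [0.9, 0.1, 0.3]
width: 85.2
small_onion [np.float64(282.0), np.float64(278.5), np.int32(105), np.int32(106)] 8828 [626.7 -53.4] [3.6 4.2] tcp [626.4 -54.3  14.8]
```

View pics/w16.png

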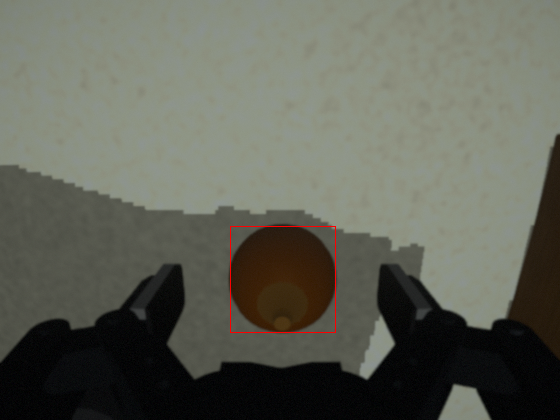

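```bash
python3 -m inch '[[0.04,0,0.2,0,0,0],[0.04,0,0.4,0,0,0],[0.04,0,0.5,0,0,0],[0.04,0,0.5,0,0,0],[0.04,0,0.5,0,0,0]]'; python3 -m inch '[[0,0,0,0,0,0],[0,0,0,0,0,0],[0,0,0,0,0,0],[0,0,0,0,0,0],[0,0,0,0,0,0]]' 1 30; python3 -m inch '[[0,0,0,0,0,0],[0,0,0,0,0,0],[0,0,-0.6,0,0,0],[0,0,-1.8,0,0,0],[0,0,-3.5,0,0,0]]'; python3 o.py w17 small_onion 60; python3 d.py 520 170 130 90
```

```text
time: 30.82
eef_pos: [626.3, -53.4, 2.2]
orientation: [-2.219, -2.222, 0.013]
wrist_force: [-0.6, -0.3, -0.2]
width: 85.2
time: 31.45
eef_pos: [626.3, -53.4, 2.4]
orientation: [-2.219, -2.222, 0.013]
wrist_force: [-2.2, 0.6, 5.2]
width: 46.1
time: 32.08
eef_pos: [626.2, -52.8, 90.6]
orientation: [-2.218, -2.221, 0.014]
wrist_force: [0.6, -0.2, -1.2]
width: 46.5
small_onion [np.float64(280.0), np.float64(295.5), np.int32(117), np.int32(118)] 10589 [625.6 -70.2] [-22.1 -20.9] tcp [626.2 -52.8  90.6]
row [8.93, -4.37, -1.37, 0.0, 0.07, 0.02] F [ 3.1 -0.5  4.6] t 32.12 pos [629.7 -53.4  97.2] w 46.7 q1,6 [-0.2   1.37]
```

View pics/w17.png

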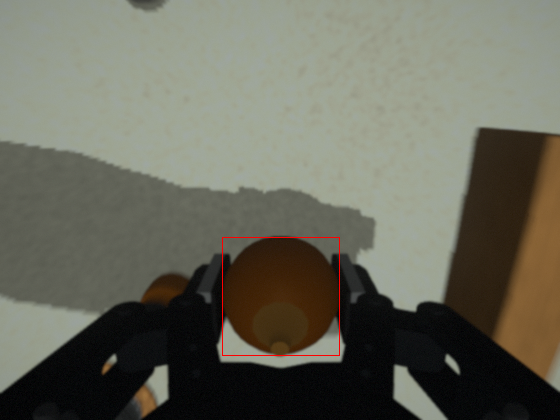

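```bash
python3 d.py 523 184 115 130; python3 -m inch '[[1.5,-0.7,-0.2,0,0,-1.5],[3.5,-1.6,-0.4,0,0,-3],[5.5,-2.5,-0.6,0,0,-5],[7.5,-3.4,-0.8,0,0,-7],[9.4,-4.2,-0.8,0,0,-8]]'; python3 -m inch '[[0,0,0,0,0,0],[0,0,0,0,0,0],[0,0,0,0,0,0],[0,0,0,0,0,0],[0,0,0,0,0,0]]'; python3 d.py 523 184 115 130
```

```text
row [9.5, -4.25, -0.77, -0.02, 0.07, -7.98] F [ 3.1 -0.5  4.6] t 32.12 pos [629.7 -53.4  97.2] w 46.7 q1,6 [-0.2   1.37]
time: 32.75
eef_pos: [524.0, 183.3, 116.8]
orientation: [1.318, 2.847, -0.007]
wrist_force: [0.1, 0.1, 0.1]
width: 46.5
time: 33.38
eef_pos: [524.2, 182.6, 116.8]
orientation: [1.32, 2.846, -0.007]
wrist_force: [0.5, 0.1, -1.1]
width: 46.5
row [0.07, -0.0, 0.07, -0.02, 0.06, 0.05] F [ 0.5  0.1 -1.1] t 33.38 pos [524.2 182.6 116.8] w 46.5 q1,6 [0.21 1.08]
```

```bash
cat > tr.py <<'E'
import sys
from h import *
tag,x,y,yaw=sys.argv[1],*map(float,sys.argv[2:5])
p=cam("wrist"); im=ctrl.get_image("wrist")
r=Rn.from_euler("z",yaw,degrees=True).as_matrix()
for hx,d in((-36,44),(36,32)):
    for z in (20,): 
        for q in proj(p,(cyl(d,0,z)[:48]+[hx,0,0])@r.T+[x,y,0]): cv2.circle(im,tuple(int(v) for v in q.round()),1,(0,0,255),-1)
q=proj(p,np.array([[i*75,j*40,20] for i,j in((-1,-1),(1,-1),(1,1),(-1,1))])@r.T+[x,y,0]); cv2.polylines(im,[q.astype(np.int32)],True,(0,255,0),1)
cv2.imwrite(f"pics/{tag}.png",im)
E
python3 tr.py w18 448 272.7 -49.7
```

```text
(no output)
```

View pics/w18.png

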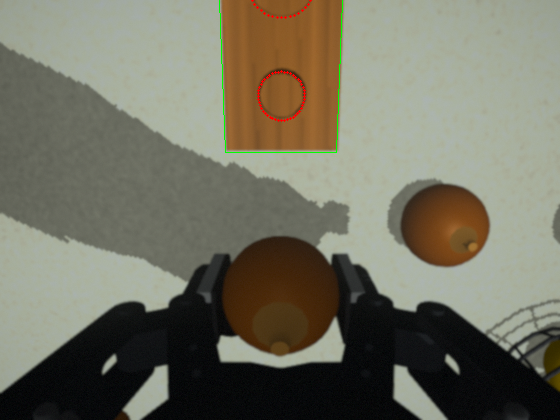

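```bash
python3 d.py 471.3 245.2 45 130; python3 -m inch '[[0.8,0,0,0,0,0],[1.8,0,0.2,0,0,0],[2.8,0,0.8,0,0,0],[3.25,0,1.8,0,0,0],[3.25,0,2.8,0,0,0]]'; python3 -m inch '[[0,0,0,0,0,0],[0,0,0,0,0,0],[0,0,0,0,0,0],[0,0,0,0,0,0],[0,0,0,0,0,0]]'; python3 d.py 471.3 245.2 18 130; python3 tr.py w19 448 272.7 -49.7
```

```text
row [3.29, 0.0, 2.85, -0.02, 0.07, 0.05] F [-0.3  0.9  0.2] t 33.42 pos [524.2 182.8 116.8] w 46.7 q1,6 [0.21 1.08]
time: 34.05
eef_pos: [470.4, 245.7, 45.8]
orientation: [1.317, 2.848, -0.006]
wrist_force: [0.4, -0.3, -0.9]
width: 46.4
time: 34.67
eef_pos: [470.7, 245.8, 46.2]
orientation: [1.317, 2.847, -0.006]
wrist_force: [0.1, -0.1, -0.4]
width: 46.5
row [-0.03, 0.01, 1.13, -0.02, 0.06, 0.07] F [ 0.1 -0.1 -0.4] t 34.67 pos [470.7 245.8  46.2] w 46.5 q1,6 [0.35 1.21]
```

View pics/w19.png

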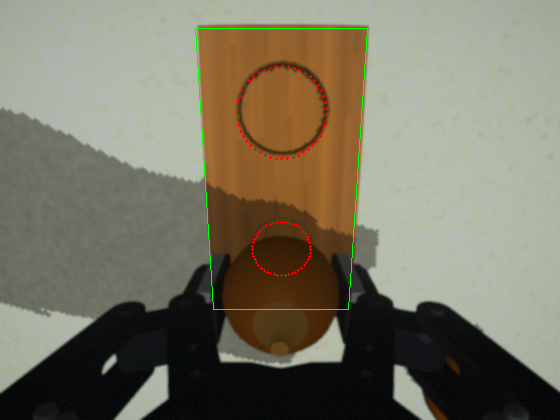

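```bash
python3 -m inch '[[0.04,0,0.3,0,0,0],[0.04,0,0.6,0,0,0],[0.04,0,0.9,0,0,0],[0.04,0,1.05,0,0,0],[0.04,0,1.1,0,0,0]]'; python3 -m inch '[[0,0,0.03,0,0,0],[0,0,0.06,0,0,0],[0,0,0.06,0,0,0],[0,0,0.06,0,0,0],[0,0,0.06,0,0,0]]'
```

```text
time: 35.35
eef_pos: [469.8, 246.3, 18.2]
orientation: [1.317, 2.848, -0.006]
wrist_force: [-0.0, -0.8, -1.5]
width: 46.5
time: 35.98
eef_pos: [470.0, 246.4, 17.7]
orientation: [1.317, 2.847, -0.006]
wrist_force: [-3.5, -0.9, 10.9]
width: 46.6
```

```bash
python3 -m inch '[[0,0,-0.04,0,0,0],[0,0,-0.04,0,0,0],[0,0,-0.04,0,0,0],[0,0,-0.04,0,0,0],[0,0,-0.04,0,0,0]]' -1;python3 -m inch '[[0,0,-0.5,0,0,0],[0,0,-1.5,0,0,0],[0,0,-2.5,0,0,0],[0,0,-3.8,0,0,0],[0,0,-5,0,0,0]]'; python3 o.py w20 small_onion 14; python3 d.py 622 253 150 90
```

```text
time: 36.6
eef_pos: [470.0, 246.4, 18.6]
orientation: [1.317, 2.847, -0.006]
wrist_force: [-0.4, 0.1, -0.4]
width: 85.3
time: 37.22
eef_pos: [469.8, 247.1, 145.6]
orientation: [1.317, 2.847, -0.005]
wrist_force: [0.5, -0.9, 0.8]
width: 85.3
small_onion [np.float64(282.0), np.float64(151.0), np.int32(105), np.int32(185)] 18125 [442.9 280.1] [ -40.6 -120. ] tcp [469.8 247.1 145.6]
row [-3.74, 4.72, 0.02, 0.07, 0.07, 8.07] F [2.  1.4 3.1] t 37.27 pos [471.6 247.8 149.2] w 85.0 q1,6 [0.35 1.22]
```

View pics/w20.png

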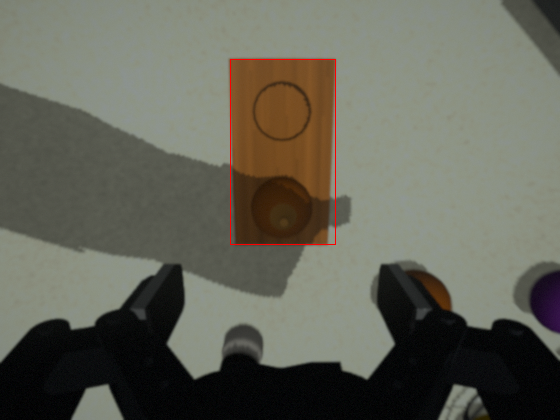

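```bash
python3 d.py 621 253 150 130; python3 -m inch '[[-0.9,1,0,0,0,0],[-2,2.5,0,0,0,0],[-3,3.6,0,0,0,0],[-3.69,4.4,0,0,0,0],[-3.69,4.74,0,0,0,0]]'; python3 -m inch '[[0,0,0,0,0,0],[0,0,0,0,0,0],[0,0,0,0,0,0],[0,0,0,0,0,0],[0,0,0,0,0,0]]'; python3 o.py w21 large_onion; python3 d.py 621 253 15 130
```

```text
row [-3.71, 4.69, 0.02, 0.05, 0.09, 0.07] F [2.  1.4 3.1] t 37.27 pos [471.6 247.8 149.2] w 85.0 q1,6 [0.35 1.22]
time: 37.9
eef_pos: [622.8, 253.9, 150.5]
orientation: [1.317, 2.843, 0.001]
wrist_force: [-0.4, -0.5, -0.2]
width: 85.5
time: 38.52
eef_pos: [622.6, 253.9, 150.7]
orientation: [1.316, 2.843, 0.001]
wrist_force: [0.5, -0.7, -0.4]
width: 85.1
large_onion [np.float64(278.5), np.float64(200.0), np.int32(74), np.int32(73)] 4179 [621.  254.2] [2.3 3.3] tcp [622.6 253.9 150.7]
row [0.06, -0.1, 5.42, 0.05, 0.09, 0.06] F [0.4 0.5 0. ] t 38.58 pos [622.7 253.9 150.6] w 85.8 q1,6 [0.28 1.15]
```

View pics/w21.png

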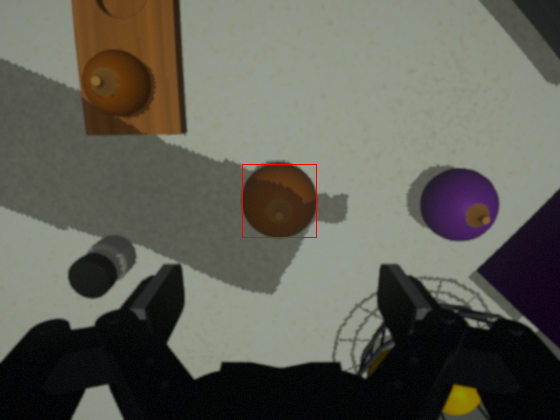

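```bash
python3 -m inch '[[0.05,-0.05,1.2,0,0,0],[0.06,-0.06,2.4,0,0,0],[0.06,-0.06,3.6,0,0,0],[0.06,-0.06,4.5,0,0,0],[0.06,-0.06,5,0,0,0]]';  python3 -m inch '[[0,0,0,0,0,0],[0,0,0,0,0,0],[0,0,0,0,0,0],[0,0,0,0,0,0],[0,0,0,0,0,0]]'; python3 o.py w22 large_onion; python3 d.py 621 254.3 5 130
```

```text
time: 39.2
eef_pos: [621.0, 253.5, 24.4]
orientation: [1.317, 2.844, -0.0]
wrist_force: [0.1, -0.3, 0.1]
width: 85.6
time: 39.83
eef_pos: [621.1, 253.5, 24.7]
orientation: [1.317, 2.843, -0.0]
wrist_force: [0.6, -0.4, 0.1]
width: 85.5
large_onion [np.float64(282.0), np.float64(278.0), np.int32(135), np.int32(137)] 14410 [621.3 254. ] [3.4 3.2] tcp [621.1 253.5  24.7]
row [0.03, 0.02, 0.78, 0.04, 0.08, 0.06] F [ 0.7  0.8 -0.1] t 39.88 pos [621.  253.5  24.6] w 85.3 q1,6 [0.28 1.15]
```

View pics/w22.png

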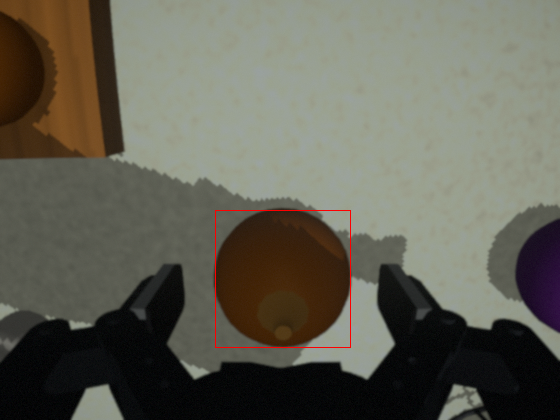

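```bash
python3 -m inch '[[0.03,0.02,0.3,0,0,0],[0.03,0.02,0.6,0,0,0],[0.03,0.02,0.75,0,0,0],[0.03,0.02,0.75,0,0,0],[0.03,0.02,0.75,0,0,0]]'; python3 -m inch '[[0,0,0,0,0,0],[0,0,0,0,0,0],[0,0,0,0,0,0],[0,0,0,0,0,0],[0,0,0,0,0,0]]' 1 30; python3 -m inch '[[0,0,0,0,0,0],[0,0,0,0,0,0],[0,0,-0.6,0,0,0],[0,0,-2.2,0,0,0],[0,0,-4.4,0,0,0]]';  python3 d.py 423.6 301.6 110 130
```

```text
time: 40.5
eef_pos: [621.2, 254.4, 5.9]
orientation: [1.317, 2.843, 0.0]
wrist_force: [-0.8, 0.3, 0.2]
width: 85.0
time: 41.12
eef_pos: [621.5, 254.3, 6.4]
orientation: [1.317, 2.843, 0.001]
wrist_force: [-2.4, -0.5, 6.3]
width: 60.5
time: 41.75
eef_pos: [619.6, 254.5, 117.0]
orientation: [1.318, 2.845, -0.002]
wrist_force: [1.0, 0.1, -0.5]
width: 60.6
row [6.51, -4.76, 0.23, 0.02, 0.08, 0.06] F [ 1.   0.1 -0.5] t 41.75 pos [619.6 254.5 117. ] w 60.6 q1,6 [0.28 1.15]
```

```bash
python3 -m inch '[[1.2,-0.9,-0.1,0,0,0],[2.8,-2,-0.1,0,0,0],[4.4,-3.2,0,0,0,0],[5.8,-4.3,0.2,0,0,0],[6.51,-4.76,0.8,0,0,0]]'; python3 -m inch '[[0,0,0.6,0,0,0],[0,0,0.8,0,0,0],[0,0,0.8,0,0,0],[0,0,0.8,0,0,0],[0,0,0.8,0,0,0]]'; python3 d.py 423.6 301.6 18 130; python3 tr.py w23 447 274 -49.7
```

```text
time: 42.38
eef_pos: [421.9, 302.2, 96.8]
orientation: [1.316, 2.845, -0.0]
wrist_force: [1.2, 0.2, -0.6]
width: 60.6
time: 43.0
eef_pos: [422.7, 302.1, 77.1]
orientation: [1.316, 2.844, 0.001]
wrist_force: [-0.4, 0.3, -1.3]
width: 60.4
row [-0.02, 0.01, 2.36, 0.04, 0.08, 0.07] F [-0.4  0.3 -1.3] t 43.0 pos [422.7 302.1  77.1] w 60.4 q1,6 [0.48 1.35]
```

View pics/w23.png

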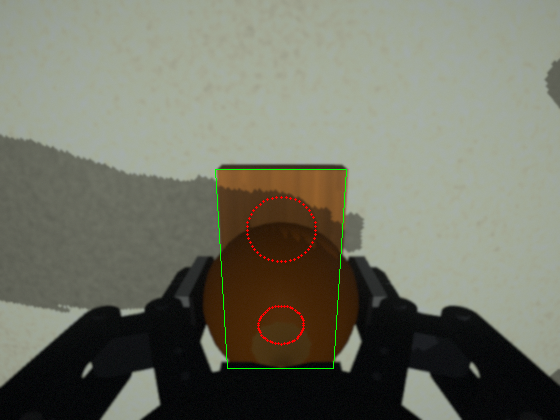

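```bash
python3 -m inch '[[0,0,0.6,0,0,0],[0,0,1.2,0,0,0],[0,0,1.8,0,0,0],[0,0,2.2,0,0,0],[0,0,2.35,0,0,0]]'; python3 -m inch '[[0,0,0.03,0,0,0],[0,0,0.05,0,0,0],[0,0,0.05,0,0,0],[0,0,0.05,0,0,0],[0,0,0.05,0,0,0]]'
```

```text
time: 43.68
eef_pos: [422.9, 301.8, 17.7]
orientation: [1.316, 2.844, -0.0]
wrist_force: [0.6, -0.7, 6.9]
width: 60.5
time: 44.3
eef_pos: [423.7, 302.1, 17.1]
orientation: [1.316, 2.843, 0.002]
wrist_force: [1.0, -1.4, 6.7]
width: 60.7
```

```bash
python3 -m inch '[[0,0,0,0,0,0],[0,0,0,0,0,0],[0,0,0,0,0,0],[0,0,0,0,0,0],[0,0,0,0,0,0]]' -1;python3 -m inch '[[0,0,-0.4,0,0,0],[0,0,-1.4,0,0,0],[0,0,-3,0,0,0],[0,0,-4.8,0,0,0],[0,0,-6.5,0,0,0]]'; python3 -m inch '[[0,0,-0.5,0,0,0],[0,0,-0.5,0,0,0],[-1,0,-0.5,0,0,0],[-2,0,-0.5,0,0,0],[-2,0,-0.5,0,0,0]]'; python3 - <<'E'
from h import *
print(ctrl.state()["eef_pos"])
cv2.imwrite("pics/w24.png",ctrl.get_image("wrist"))
cv2.imwrite("pics/s24.png",ctrl.get_image("scene")[80:290,170:450].repeat(2,0).repeat(2,1))
im=ctrl.get_image("top");cv2.imwrite("pics/t24.png",im)
p=cam("top")
E
```

```text
time: 44.92
eef_pos: [423.6, 302.1, 17.0]
orientation: [1.316, 2.843, 0.001]
wrist_force: [0.2, -0.1, -0.1]
width: 85.5
time: 45.55
eef_pos: [422.2, 302.5, 181.8]
orientation: [1.315, 2.843, 0.003]
wrist_force: [0.5, 0.7, -0.6]
width: 85.4
time: 46.18
eef_pos: [454.4, 263.2, 193.1]
orientation: [1.319, 2.843, -0.001]
wrist_force: [-0.7, 0.3, -0.0]
width: 85.6
[454.40214161 263.21818041 193.05481685]
```

View pics/w24.png

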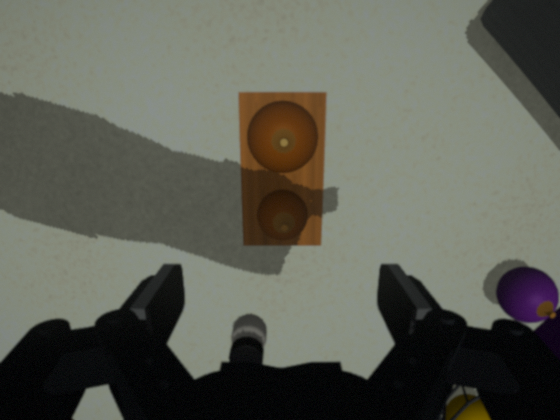

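View pics/s24.png

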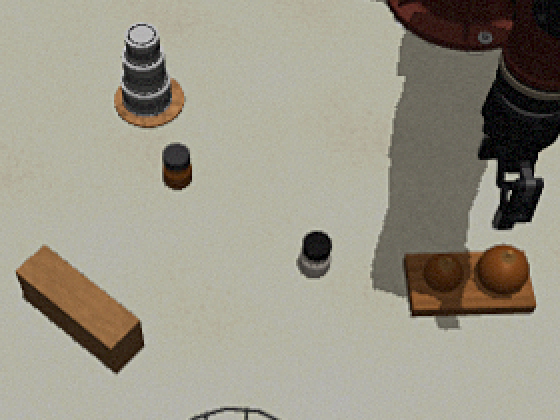

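View pics/t24.png

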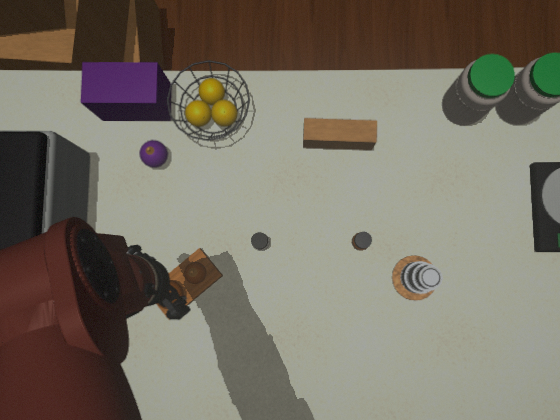

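```bash
python3 - <<'E'
from h import *
p=cam("wrist")
print(bb(proj(p,ball(62)+[423.6,301.6,11])),bb(proj(p,ball(48)+[470.3,246.6,14])))
for c in("top","scene"):
    im=ctrl.get_image(c); p=cam(c)
    q=np.vstack([proj(p,cyl(d,h,z)+[462.5,-240,0]) for d,h,z in((68,40,5),(56,50,45),(44,36,95))])
    for n,z in(("wide_tin",5),("middle_tin",45),("narrow_tin",95)):
        for r in ctrl.look_for(c,n)[:1]: print(c,n,r["conf"],fit(p,n,r["extent"],z))
    o=im[220:330,360:480] if c=="top" else im[70:150,200:300]; off=(360,220) if c=="top" else (200,70)
    o=cv2.resize(o,None,fx=5,fy=5)
    for d,z in((68,45),(56,95),(44,131)):
        for u in proj(p,cyl(d,0,z)+[462.5,-240,0]): cv2.circle(o,tuple(int(v) for v in ((u-off+.5)*5).round()),1,(0,0,255),-1)
    cv2.imwrite(f"pics/fin_{c}.png",o)
E
```

```text
[281.18792343 138.54151872  71.42265558  72.42115743] [281.07472662 216.44085012  50.98819207  50.98324076]
top wide_tin 0.63 (array([ 463.90704971, -232.15615652]), array([10.95381074,  2.87995255]))
top middle_tin 0.81 (array([ 465.77576934, -233.48867118]), array([ 8.66391002, -5.26663081]))
top narrow_tin 0.59 (array([ 461.73616024, -243.24880331]), array([-3.06476372,  1.25530233]))
scene wide_tin 0.64 (array([ 464.12156245, -235.87375216]), array([-1.4146996 , 10.42976999]))
scene middle_tin 0.58 (array([ 468.95027135, -234.17962058]), array([2.26728238, 9.98388045]))
scene narrow_tin 0.66 (array([ 463.60026538, -230.59368661]), array([ 2.69471821, -0.42779232]))
```

View pics/fin_top.png

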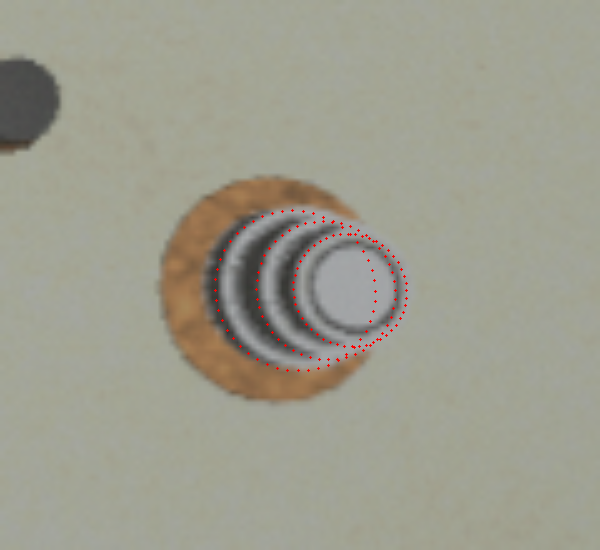

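View pics/fin_scene.png

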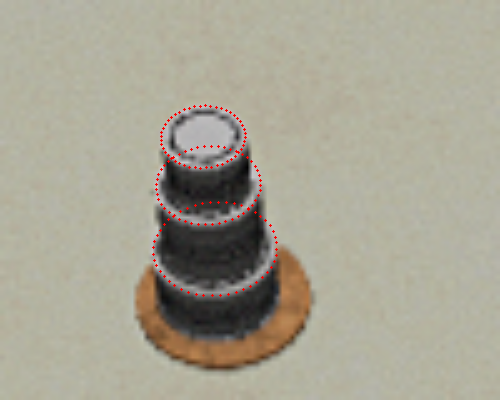

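All the rims coincide with the model to within about 2–3 mm. I'm handing in.

```bash
python3 - <<'E'
from rig import ctrl
print(ctrl.hand_in(), ctrl.state()["time"])
E
```

```text
the job is handed in; nothing more can be done
the job is handed in; nothing more can be done
```

The job is handed in after about 47 s of the 122 s allowed; no verdict is reported.

**What I did:** I stacked the wide, middle and narrow tins on the cork mat. I set the small onion in the smaller hollow and the large brown onion in the larger one. I left the purple look-alike alone and did not touch the jars or the carton.

**Last checks:**
- **Tin stack:** In the top and scene pictures the three tin rims match the modelled stack to within about 2–3 mm.
- **Onions:** In the wrist picture both onions lie within about 3 pixels (2–3 mm) of their seated positions.
- **Jars and carton:** In the last top picture they stand where they did at the start. I compared these by eye only.
- **Gripper:** It was open and clear, about 190 mm above the counter.

**Checks that disagreed:** The networks' boxes for the stacked tins were off by up to about 10 mm. The tins hide one another, and the box sizes did not fit the tins, so I relied on the rim overlays instead. Early on, the wrist camera and the fixed cameras differed by 4–5 mm on the wide tin. I used the wrist camera for the final alignment.

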